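Clamp a glued notebook in the book press

ROBOT

A 6-joint arm with a two-finger parallel gripper is mounted at the origin on a cart in front of the work surface, level with it; the furniture and walls round the work are solid. World frame = base frame: x ahead of the robot, y to its left, z up, the work surface at z = 0. Lengths are in m, angles in rad, forces in N, time in s.
With the tool pointing down it reaches from about 0.35 to 0.975 m from the base axis. Payload 4.9 kg.
Tool frame: the origin (TCP) lies midway between the tips of the shut fingers; the grasp point (between the pads) lies ctrl.tcp_to_grasp behind it (ctrl.tcp_to_grasp is the distance from the TCP to the grasp point, in m); z points along the fingers, y is the direction in which the jaws open and shut (so a half turn about z gives the same grasp; the last joint's range is limited). The gripper opens to 85 mm and grips with 20 to 120 N. Pads are 22 mm wide; open, the fingers measure 114 mm over their backs; the gripper's body (76 mm by 85 mm) begins 54 mm behind the grasp point. The pads swing forward as they close: fully open they stand 13 mm farther back than shut.
Start: joints at [1.116, 0.053, 1.613, -0, 1.476, -0.119], TCP at [0.206, 0.59, 0.231] pointing down, gripper open.
Joint ranges: [-3.01, 3.01], [-1.01, 2.22], [0.06, 2.58], [-1.02, 4.17], [0.09, 2.62], [-3.14, 3.14]. Speed limits (rad/s): [2.57, 2.57, 3.14, 3.14, 3.14, 3.14].

INTERFACE

Orientations are given as a rotation vector (axis times angle).
In Python, from station import ctrl, get_image, calibration, finish_job, models gives the robot as it stands.
- The arm moves only by the shell command python3 -m creep 'ROWS' [FORCE]. ROWS is JSON, a list of rows, each a list of 7 numbers: the opening, from 0 (shut) to 1 (fully open), then the shift along the tool's x, y, z in m, then the turn, a rotation vector about the tool's x, y, z in degrees. A call has 1 to 20 rows; each row shifts and turns the commanded pose from where the row before left it, along the tool's axes as they then stand; what a row does not reach is not made up. A row lasts 1/10 s, in which the tool goes at most 50 mm and 8.59 degrees, less where a joint would pass 70% of its speed; a pose out of reach is approached as far as the arm can. A call with a gripper value outside its range is refused whole. The fingers move at their own pace and stop on an object; FORCE is the grip in N (left out, the last holds). Time passes only in rows, so rows that do not move let the fingers close. It gives the time, the measured TCP pose, the force and the opening at its end, in the units of the state.
- ctrl.get_obs(): the state, without advancing time (a new reading comes with each control period).
- get_image(name): name is "scene" or "top" or "wrist"; returns the picture (384x512x3 uint8, red, green, blue); there is no depth.
- calibration(name): a dict with "mtx" (3x3 intrinsics, pixels), "k1" (the pictures are not rectified: a ray, as slopes to the right and down, at radius r is drawn at 1 + k1 r^2 times it, then the intrinsics apply), "R" (3x3) and "t" (3): a world point X has camera coordinates R X + t. Camera axes: x right, y down, z forward; pixel columns grow to the right and rows downward; lengths in m; the calibration is good to about 2 mm. A picture is of the moment at which its call begins: read the wrist's pose just before it. calibration takes no time and is no camera call; for the wrist camera it gives the pose at the moment of the call.
- finish_job(): hands the job in, once; it reports no verdict.
Trained networks look in the newest picture that a camera, given by its name, has taken for a name from the list of things; names that differ only in an ending like _2 or _b are one class to them, and where a whole thing is asked for, a point or a joint stands for the part that bears it (a point fixed in the world has none). Each returns a list of dicts, best first, with "conf" (0 to 1); they miss things now and then, are a little off and sometimes report something else, mostly with a low value. They report only what shows in the picture. A call takes as long as a camera call.
- models.search_frame(camera, name): "extent" ([left, top, right, bottom] in pixels, round what is visible of it).
The state is a dict: "t": time; "q": joint angles; "dq": joint speeds; "effort": joint torques, N m; "tool_pos": TCP position; "tool_rot": TCP orientation; "contact_force": force on the tool from outside, world axes, zero at the start; "wrist_torque": the same for the moment, N m; "opening": finger opening in m.
Only numpy, scipy, OpenCV 4.12 (cv2) and the standard library are available. Lean on these libraries where they do the work, as an engineer would, in place of code of your own. Each camera call takes 0.05 s, during which the arm holds its last target. There are 200 camera calls.

TASK

The freshly glued notebook lies only part-way into the small book press. With the fingertips, push it in under the platen until its far edge sits squarely against the wooden back stop, then turn the brass wing screw clockwise (seen from above) by stroking its wings round until the notebook is clamped and the screw goes no further. Do not lift the notebook, and leave the other things on the desk where they are.

Things in the scene. Friction and masses are not known exactly. Their poses are not given: they have to be found in the camera images.
- press: Small bookbinder's press, fixed: pale wooden base 220 x 250 x 20 mm (x, y, z), two steel posts, a dark crossbar, a brass wing screw. Origin: on the screw's upright axis, at desk height. +x points inward, from the open front to the back stop; the front faces the robot within 15 degrees. The base reaches from x = -125 to +95 mm; the 14 mm posts stand at y = +97 and -97 mm.
- crossbar (a point): Middle of the crossbar's top, on the screw's axis, 105 mm above the desk. The bar is 38 mm wide (x) and 226 mm long (y), with a brass flange (38 mm across, top 111 mm above the desk) round the screw and domed nuts (top at 126 mm) over the posts. A fingertip kept over 114 mm above the desk clears bar and flange all round the screw, out to 80 mm from its axis.
- back_stop (a point): Middle of the face of the back stop, at the top of the base board (68 mm behind the screw's axis, 20 mm above the desk). The stop is a wooden strip 130 mm long (y), 12 mm thick, 20 mm high on the base. Axes as the press.
- book: Loose grey linen notebook, 165 x 149 x 13 mm (x, y, z), 0.12 to 0.24 kg, flat on the press's base. Origin: centre of its underside; x inward like the press's, within 5 degrees. Its far edge starts 35 to 65 mm short of the stop; when home its near edge is 97 mm in front of the screw's axis. It slides with 1 to 2 N and turns easily while free, hardly once it touches the stop: square it on the way.
- platen: Wooden pressing plate with a cork face, 128 x 150 mm (x, y), 17 mm thick, hung under the screw between the posts; a stiff spring in its brass collar lets it yield. Origin: centre of its underside. It starts 6 to 8 mm above the notebook and does not turn.
- screw (a joint): Angle of the wing screw, rad; grows clockwise seen from above, which lowers screw and platen by 8 mm a turn (1.27 mm per rad). It starts at 0 to 1.3; the platen meets the notebook at about 6.0 and the screw comes up hard at its tight end at 7.2. It turns both ways between 0 and 7.2 against an even friction of 0.1 N m (3 N at a wing) and stays where it is left.
- screw_top (a point): Top of the brass wing screw's hub, on its upright axis; 153 mm above the desk at angle 0, 144 mm when tight. The hub is 27 mm across.
- wing_a (a point): Middle of the rounded end of one wing, 31 mm from the axis, 11 mm below the screw's top. The two opposite wings are upright brass plates 8.5 mm thick, 90 mm over both ends; near the ends 28 mm high, from 25 mm below the screw's top to 3 mm above it. In the press's frame this wing points along +y at angle 0 and turns clockwise from there by the joint's angle.
- wing_b (a point): The same point of the other wing, opposite wing_a (along -y of the press at angle 0).
- letter_opener: Loose brass letter opener with a dark grip, 195 mm long, 8 mm high, left of the middle near the front edge of the desk. Origin: centre of its underside. To be left alone.
- eraser: Loose eraser in a blue sleeve, 23 x 50 x 12 mm, near the front edge of the desk. Origin: centre of its underside. To be left alone.
- clip_tin: Loose round clip tin, 68 mm across, 30 mm high, in front of the press to the right. Origin: centre of its underside. To be left alone.
- ink_bottle: Loose square dark blue ink bottle with a black cap, 48 x 48 x 56 mm, to the left of the press. Origin: centre of its underside. To be left alone.

How it is judged:
On the way, in this order (a step that is already met when the one before it is completed fails the run):
1. the notebook is pushed home: far edge within 5 mm of the back stop and square to it within 0.06 rad, not yet clamped (x of book in the frame of press above -0.0195 m and angle between the x axis of book and the x axis of press, either way round below 0.06 rad and contact force between platen and book below 3 N), for 0.2 s.
2. the wing screw is turned down tight: angle over 6.7 and the platen presses the notebook with more than 9 N (value of joint screw above 6.7 rad and contact force between platen and book above 9 N), for 0.2 s.
At the end, for the whole second after the job is handed in: The notebook's far edge is within 5 mm of the back stop and square to it within 0.06 rad, its middle within 18 mm of the press's centre line; the screw stands still at more than 6.7 rad (tight is 7.2) and the platen presses the notebook with more than 9 N (all of step 2 and x of book in the frame of press above -0.0195 m and angle between the x axis of book and the x axis of press, either way round below 0.06 rad and y of book in the frame of press between -0.018 and 0.018 m and velocity of joint screw between -0.1 and 0.1 rad/s and linear speed of book below 0.01 m/s); the robot touches nothing.
It fails at once if the notebook is lifted more than 8 mm off the base board (z of book in the frame of press above 0.028 m).
It fails at once if the notebook is tipped (angle between book's own z axis and vertical above 0.2 rad).
It fails at once if one of the other things on the desk is moved by more than 20 mm (distance of any of letter_opener, eraser, clip_tin, ink_bottle from where it was at the start of the episode above 0.02 m).
It also fails if it takes over 53 s, if anything falls off the work surface, if the arm or the gripper's body presses on something with over 40 N, if the wrist force passes 120 N, or if a joint passes its speed limit or range.

## Working session

There is one attempt and no reset: what is moved stays moved. The work goes in short steps, Python scripts to look and compute and a shell command to move; the robot and the scene stay as the last step left them, time stands still between calls to the robot, and variables do not carry over. Pictures are saved under pics/ and viewed, about 8 in all and at most 12, crops included, and the job is handed in when it is done.

```bash
mkdir -p pics
cat > h.py <<'E'
import numpy as np, cv2
from scipy.spatial.transform import Rotation as Ro
from station import ctrl, get_image, calibration, finish_job, models
def proj(cam,P,c=None):
    c=c or calibration(cam); P=np.atleast_2d(P)
    X=P@np.array(c["R"]).T+np.array(c["t"]); return cv2.projectPoints(X.reshape(-1,1,3),np.zeros(3),np.zeros(3),np.array(c["mtx"]),np.array([c["k1"],0,0,0.]))[0][:,0]
def atz(cam,uv,z,c=None):
    c=c or calibration(cam); uv=np.array(uv,float).reshape(-1,1,2)
    n=cv2.undistortPoints(uv,np.array(c["mtx"]),np.array([c["k1"],0,0,0.]))[:,0]
    R=np.array(c["R"]);t=np.array(c["t"]);C=-R.T@t
    d=np.c_[n,np.ones(len(n))]@R
    return C+d*((z-C[2])/d[:,2])[:,None]
def pic(cam,name,crop=None,s=1):
    im=get_image(cam)[:,:,::-1].copy()
    cv2.imwrite("pics/full_"+name,im)
    if crop: im=im[crop[1]:crop[3],crop[0]:crop[2]]
    cv2.imwrite("pics/"+name,cv2.resize(im,None,fx=s,fy=s,interpolation=cv2.INTER_CUBIC))
E
python3 - <<'E'
from h import *
for c in ("top","scene"):
    pic(c,c+"0.png",None,1.5)
    for n in ("press","book","screw","wing_a","platen","clip_tin","ink_bottle","crossbar","back_stop"):
        try: print(c,n,[(np.round(d["extent"]).tolist(),round(d["conf"],2)) for d in models.search_frame(c,n)[:2]])
        except Exception as e: print(c,n,e)
    k=calibration(c);print(-np.array(k["R"]).T@np.array(k["t"]))
o=ctrl.get_obs();print(o["t"],o["tool_pos"],o["tool_rot"],Ro.from_rotvec(o["tool_rot"]).as_matrix().round(3),ctrl.tcp_to_grasp)
E
```

```text
top press [([182.0, 123.0, 282.0, 215.0], 0.85)]
top book [([200.0, 187.0, 261.0, 221.0], 0.93)]
top screw [([216.0, 145.0, 241.0, 170.0], 0.6)]
top wing_a [([214.0, 145.0, 242.0, 170.0], 0.78)]
top platen [([200.0, 137.0, 266.0, 187.0], 0.86), ([182.0, 123.0, 283.0, 213.0], 0.57)]
top clip_tin [([339.0, 236.0, 367.0, 262.0], 0.97)]
top ink_bottle [([211.0, 146.0, 242.0, 170.0], 0.69), ([141.0, 125.0, 163.0, 149.0], 0.63)]
top crossbar [([178.0, 128.0, 283.0, 214.0], 0.62), ([212.0, 145.0, 243.0, 172.0], 0.16)]
top back_stop [([182.0, 126.0, 282.0, 214.0], 0.72), ([214.0, 147.0, 243.0, 171.0], 0.55)]
[ 0.46971154 -0.00511768  1.10084297]
scene press [([222.0, 155.0, 314.0, 230.0], 0.67)]
scene book [([222.0, 154.0, 313.0, 228.0], 0.34)]
scene screw [([268.0, 156.0, 276.0, 169.0], 0.4)]
scene wing_a [([267.0, 157.0, 277.0, 172.0], 0.42)]
scene platen [([244.0, 170.0, 298.0, 200.0], 0.71), ([222.0, 185.0, 282.0, 221.0], 0.21)]
scene clip_tin [([262.0, 271.0, 287.0, 299.0], 0.89), ([222.0, 154.0, 316.0, 230.0], 0.27)]
scene ink_bottle []
scene crossbar [([224.0, 157.0, 315.0, 231.0], 0.94)]
scene back_stop [([221.0, 151.0, 313.0, 228.0], 0.88)]
[-0.00236359 -0.71548227  0.86208246]
1.0 [0.20593161 0.5900786  0.2313202 ] [-5.24987058e-01 -3.09739059e+00  7.50360230e-06] [[-0.944  0.33  -0.   ]
 [ 0.33   0.944 -0.   ]
 [ 0.    -0.    -1.   ]] 0.0187
```

```bash
python3 -c "
import cv2
a=cv2.imread('pics/full_top0.png')[95:255,130:330];b=cv2.imread('pics/full_scene0.png')[140:240,205:330]
cv2.imwrite('pics/a.png',cv2.resize(a,(750,600),interpolation=2));cv2.imwrite('pics/b.png',cv2.resize(b,(750,600),interpolation=2))"
```

```text
(no output)
```

View pics/a.png

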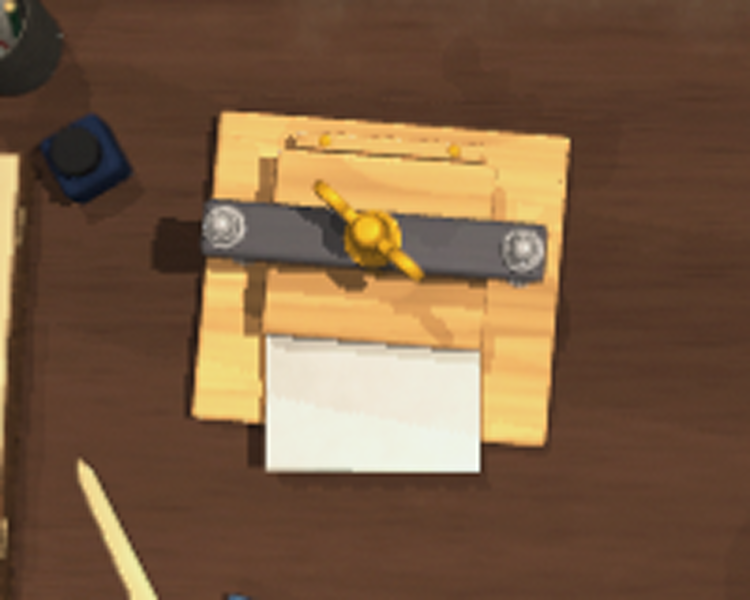

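View pics/b.png

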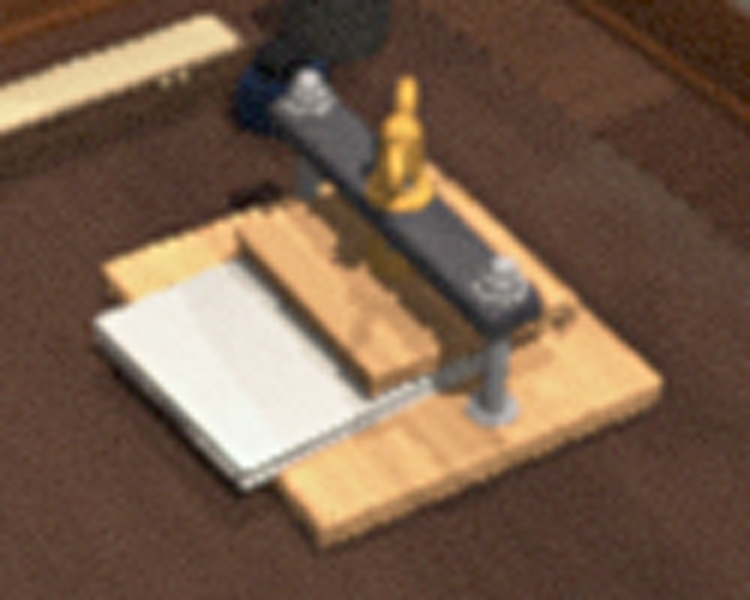

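View pics/top0.png

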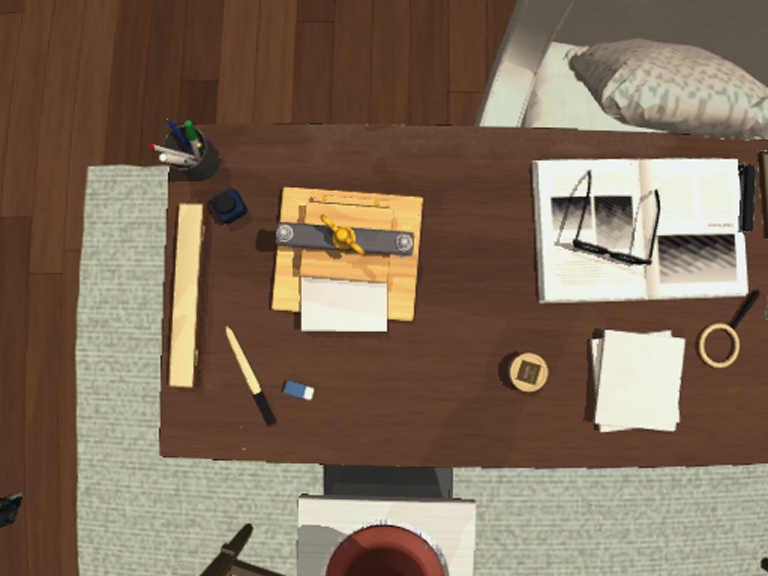

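```bash
cat > m.py <<'E'
from h import *
from scipy.optimize import least_squares
f=lambda l:np.array(l,float)/3.75+[130,95]
base=f([(221,112),(570,137),(547,445),(192,418)])
nuts=f([(224,227),(523,249)])
lb=np.array([[.095,.125,.02],[.095,-.125,.02],[-.125,-.125,.02],[-.125,.125,.02],[0,.097,.122],[0,-.097,.122]])
def T(p,L): return np.c_[L[:,:2]@np.array([[np.cos(p[2]),np.sin(p[2])],[-np.sin(p[2]),np.cos(p[2])]])+p[:2],L[:,2]]
uv=np.r_[base,nuts]
c=calibration("top")
r=least_squares(lambda p:(proj("top",T(p,lb),c)-uv).ravel(),[.6,.05,0])
p=r.x;print("press",p.round(4),r.fun.round(1))
e=atz("top",f([(266,470),(481,470),(266,337),(481,351)]),.033,c);print("book near",e.round(4))
def inv(p,X): return (X[:,:2]-p[:2])@np.array([[np.cos(p[2]),-np.sin(p[2])],[np.sin(p[2]),np.cos(p[2])]])
print("in press",inv(p,e).round(4))
w=atz("top",f([(319,186),(419,275),(369,232)]),.148,c);print("wings in press",inv(p,w).round(4))
# scene check
sc=proj("scene",T(p,np.r_[lb,[[0,0,.15]]]));print(((sc-[205,140])*6).round())
q=atz("scene",np.array([(95,322),(243,488)],float)/6+[205,140],.033);print(inv(p,q).round(4))
np.save("press.npy",p)
E
python3 m.py
```

```text
press [ 0.6002  0.0735 -0.0585] [-0.2 -0.2  0.2 -0.2  0.2  0.7  0.1  0.4 -0.6 -0.4  0.3 -0.3]
book near [[0.4487 0.1506 0.033 ]
 [0.4519 0.002  0.033 ]
 [0.5408 0.153  0.033 ]
 [0.5339 0.0036 0.033 ]]
in press [[-0.1558  0.068 ]
 [-0.1438 -0.0801]
 [-0.0639  0.0758]
 [-0.0621 -0.0737]]
wings in press [[ 0.0259  0.0335]
 [-0.025  -0.0332]
 [-0.0006 -0.    ]]
[[415. 149.]
 [664. 379.]
 [323. 529.]
 [100. 265.]
 [308.  80.]
 [504. 265.]
 [402. 126.]]
[[-0.1568  0.0668]
 [-0.1516 -0.0894]]
```

```bash
cat > st.py <<'E'
import sys
from h import *
p=np.load("press.npy")
def state():
    o=ctrl.get_obs();R=Ro.from_rotvec(o["tool_rot"]).as_matrix()
    c,s=np.cos(p[2]),np.sin(p[2]);A=np.array([[c,s,0],[-s,c,0],[0,0,1]])
    x=A@(np.array(o["tool_pos"])-[p[0],p[1],0]); Q=A@R
    print("t %.2f"%o["t"],"press xyz mm",(x*1e3).round(1),"yaw of tool y vs press y deg %.2f"%np.degrees(np.arctan2(-Q[0,1],Q[1,1])),"F(press)",(A@np.array(o["contact_force"])).round(1),"Tz %.2f"%o["wrist_torque"][2],"open %.3f"%o["opening"],"z",Q[:,2].round(3),"q",np.round(o["q"],2))
    return x,Q
if __name__=="__main__":
    x,Q=state()
    if len(sys.argv)>3: print("tool shift mm",(Q.T@(np.array(sys.argv[1:4],float)-x*1e3)).round(1))
E
python3 -m creep '[[1,0,0,0,0,0,-8],[1,0,0,0,0,0,-7.9],[1,-0.0217,-0.0448,0,0,0,0],[1,-0.0217,-0.0448,0,0,0,0],[1,-0.0217,-0.0448,0,0,0,0],[1,-0.0217,-0.0448,0,0,0,0],[1,-0.0217,-0.0448,0,0,0,0],[1,-0.0217,-0.0448,0,0,0,0],[1,-0.0217,-0.0448,0,0,0,0],[1,-0.0217,-0.0448,0,0,0,0],[1,-0.0217,-0.0448,0,0,0,0],[1,-0.0217,-0.0448,0,0,0,0],[1,-0.0217,-0.0448,0,0,0,0],[1,0,0,0,0,0,0]]'; python3 st.py -185 0 60
```

```text
t: 2.4
tool_pos: [0.417, 0.0793, 0.2316]
tool_rot: [0.106, 3.139, -0.003]
contact_force: [-0.2, 0.4, -0.2]
opening: 0.0854
t 2.40 press xyz mm [-183.2   -5.   231.6] yaw of tool y vs press y deg -0.51 F(press) [-0.2  0.4 -0.2] Tz 0.01 open 0.085 z [ 0.001 -0.002 -1.   ] q [ 0.01 -0.46  2.05 -0.    1.55 -1.49]
tool shift mm [  2.1   5.2 171.6]
```

```bash
python3 -m creep '[[1,0.002,0.005,0.045,0,0,-0.5],[1,0,0,0.045,0,0,0],[1,0,0,0.045,0,0,0],[1,0,0,0.045,0,0,0],[1,0,0,0.038,0,0,0],[1,0,0,0,0,0,0]]'; python3 st.py -185 0 12; python3 -c "
from h import *
pic('wrist','w1.png',None,1.2)"
```

```text
t: 3.0
tool_pos: [0.4081, 0.0898, 0.0078]
tool_rot: [-0.076, -3.128, 0.001]
contact_force: [-0.5, -1.1, -0.3]
opening: 0.0853
t 3.00 press xyz mm [-192.8    5.     7.8] yaw of tool y vs press y deg 0.56 F(press) [-0.4 -1.1 -0.3] Tz -0.05 open 0.085 z [-0.013 -0.001 -1.   ] q [ 0.04 -0.19  2.25  0.    1.1  -1.48]
tool shift mm [-7.6 -5.  -4.3]
```

View pics/w1.png

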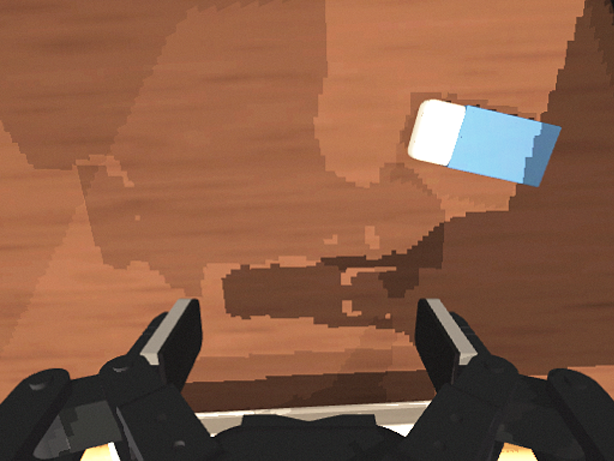

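```bash
python3 -m creep '[[1,0,0,0,0,0,0],[1,0,0,0,0,0,0]]'>/dev/null; python3 st.py -120 0 12
```

```text
t 3.25 press xyz mm [-184.5    5.3   16.3] yaw of tool y vs press y deg 0.54 F(press) [0.5 0.5 0.5] Tz -0.01 open 0.085 z [ 0.006  0.001 -1.   ] q [ 0.04 -0.2   2.24  0.    1.1  -1.48]
tool shift mm [-64.4  -5.9   4.6]
```

```bash
python3 -m creep '[[1,-0.004,-0.005,0.003,0,0,0.5],[1,-0.006,0,0.0015,0,0,0],[1,-0.006,0,0,0,0,0],[1,-0.006,0,0,0,0,0],[1,-0.006,0,0,0,0,0],[1,-0.006,0,0,0,0,0],[1,-0.006,0,0,0,0,0],[1,-0.006,0,0,0,0,0],[1,-0.006,0,0,0,0,0],[1,-0.006,0,0,0,0,0],[1,-0.002,0,0,0,0,0],[1,0,0,0,0,0,0]]'; python3 st.py -108 0 12
python3 - <<'E'
from h import *
pic("scene","s2.png",(205,130,335,240),5.5)
E
```

```text
t: 4.45
tool_pos: [0.4741, 0.0808, 0.0089]
tool_rot: [0.092, 3.139, -0.0]
contact_force: [0.2, -0.5, -0.2]
opening: 0.0854
t 4.45 press xyz mm [-1.263e+02 -1.000e-01  8.900e+00] yaw of tool y vs press y deg 0.01 F(press) [ 0.2 -0.5 -0.2] Tz -0.02 open 0.085 z [ 0.001 -0.    -1.   ] q [ 0.01 -0.03  2.1  -0.    1.07 -1.5 ]
tool shift mm [-18.3   0.1  -3.1]
```

View pics/s2.png

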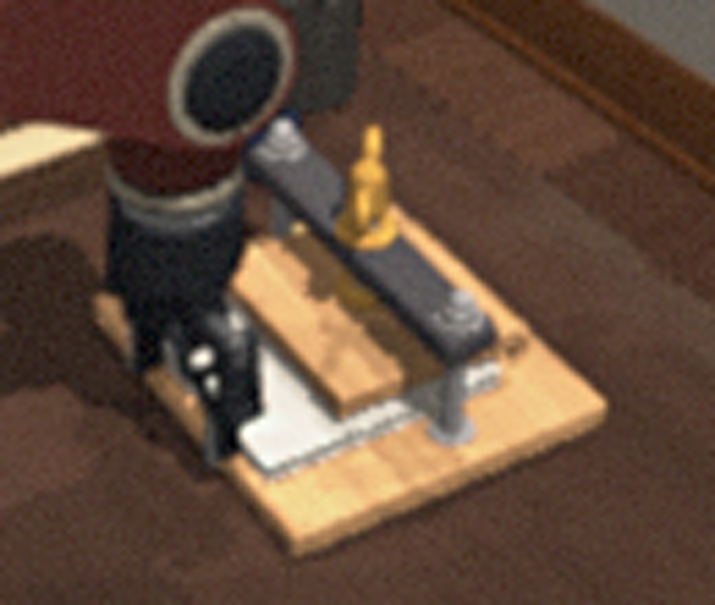

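```bash
python3 -m creep '[[1,-0.003,0,-0.002,0,0,0],[1,-0.003,0,0,0,0,0],[1,-0.003,0,0,0,0,0],[1,-0.003,0,0,0,0,0],[1,-0.002,0,0,0,0,0],[1,0,0,0,0,0,0]]' >/dev/null; python3 st.py -108 0 12; python3 -m creep '[[1,-0.0015,0,0,0,0,0],[1,-0.0015,0,0,0,0,0],[1,0,0,0,0,0,0]]' >/dev/null; python3 st.py -108 0 12
```

```text
t 5.10 press xyz mm [-1.124e+02 -1.000e-01  1.090e+01] yaw of tool y vs press y deg 0.01 F(press) [ 0.4  0.2 -0.7] Tz 0.00 open 0.085 z [ 0.001  0.    -1.   ] q [ 0.01 -0.01  2.07 -0.    1.07 -1.5 ]
tool shift mm [-4.4  0.1 -1.1]
t 5.40 press xyz mm [-1.097e+02 -1.000e-01  1.080e+01] yaw of tool y vs press y deg 0.01 F(press) [-1.2  0.1  0.1] Tz -0.03 open 0.085 z [ 0.001  0.    -1.   ] q [ 0.01  0.    2.07 -0.    1.07 -1.5 ]
tool shift mm [-1.7  0.1 -1.2]
```

```bash
for i in 1 2 3; do python3 -m creep '[[1,-0.001,0,0,0,0,0],[1,-0.0005,0,0,0,0,0],[1,0,0,0,0,0,0]]' >/dev/null; python3 st.py; done
```

```text
t 5.70 press xyz mm [-1.084e+02 -1.000e-01  1.080e+01] yaw of tool y vs press y deg 0.01 F(press) [-1.8 -0.   0.5] Tz -0.06 open 0.085 z [ 0. -0. -1.] q [ 0.01  0.    2.06 -0.    1.08 -1.5 ]
t 6.00 press xyz mm [-1.068e+02 -1.000e-01  1.080e+01] yaw of tool y vs press y deg 0.01 F(press) [-0.8 -0.2 -0.8] Tz 0.08 open 0.086 z [ 0.  0. -1.] q [ 0.01  0.01  2.06 -0.    1.08 -1.5 ]
t 6.30 press xyz mm [-1.058e+02 -1.000e-01  1.080e+01] yaw of tool y vs press y deg 0.01 F(press) [-4.2 -0.5  2.8] Tz -0.05 open 0.086 z [-0.001 -0.    -1.   ] q [ 0.01  0.01  2.06  0.    1.08 -1.5 ]
```

```bash
for i in 1 2; do python3 -m creep '[[1,-0.0007,0,0,0,0,0],[1,0,0,0,0,0,0]]' >/dev/null; python3 st.py; done
```

```text
t 6.50 press xyz mm [-1.059e+02 -1.000e-01  1.070e+01] yaw of tool y vs press y deg 0.02 F(press) [-7.1 -0.5  5.9] Tz -0.08 open 0.085 z [-0.003 -0.    -1.   ] q [ 0.01  0.01  2.05  0.    1.08 -1.5 ]
t 6.70 press xyz mm [-1.058e+02 -1.000e-01  1.060e+01] yaw of tool y vs press y deg 0.02 F(press) [-8.7 -0.3  6.5] Tz -0.06 open 0.086 z [-0.005 -0.    -1.   ] q [ 0.01  0.01  2.05  0.    1.08 -1.5 ]
```

```bash
python3 -m creep '[[0.7,0.010,0,0,0,0,0],[0.7,0.02,0,0,0,0,0],[0.7,0,0,-0.045,0,0,0],[0.7,0,0,-0.045,0,0,0],[0.7,0,0,-0.045,0,0,0],[0.7,0,0,-0.045,0,0,0],[0.7,0,0,-0.015,0,0,0],[0.7,0,0,0,0,0,0]]' >/dev/null; python3 st.py 0 0 200
python3 - <<'E'
from h import *
pic("top","t3.png",(130,95,330,255),3.75); pic("scene","s3.png",(205,130,335,240),5.5)
a=cv2.imread("pics/t3.png")[50:500,150:620];b=cv2.resize(cv2.imread("pics/s3.png"),None,fx=.744,fy=.744)
cv2.imwrite("pics/c3.png",cv2.resize(np.hstack([a[:450],b[:450,:532]]),None,fx=.79,fy=.79))
E
```

```text
t 7.50 press xyz mm [-132.     0.   209.4] yaw of tool y vs press y deg 0.02 F(press) [ 0.2 -0.6 -0.3] Tz -0.05 open 0.060 z [ 0.008  0.001 -1.   ] q [ 0.02 -0.31  1.98 -0.    1.46 -1.5 ]
tool shift mm [-1.319e+02 -1.000e-01  1.040e+01]
```

View pics/c3.png

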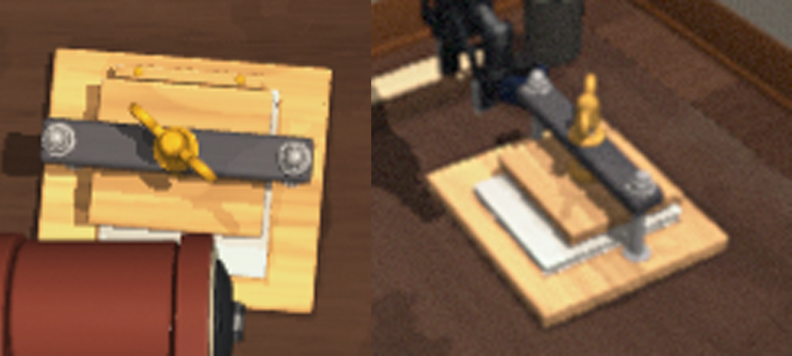

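Run:
```python
from h import *
p=np.load("press.npy")
def inv(X): return (X[:,:2]-p[:2])@np.array([[np.cos(p[2]),-np.sin(p[2])],[np.sin(p[2]),np.cos(p[2])]])
print(inv(atz("scene",[(237.8,187.8),(259.1,213.5)],.033)),inv(atz("top",[(259.5,201.8)],.033)), inv(atz("top",[(200.6+0,0)],.033)))
# right book edge far end (277,90) in c3
print(inv(atz("top",[((277/.79+150)/3.75+130,(90/.79+50)/3.75+95)],.033)))
```

```text
[[-0.09338574  0.06424583]
 [-0.09755161 -0.08128771]] [[-0.09592759 -0.07951326]] [[0.44674812 0.12524289]]
[[ 0.06901778 -0.07719276]]
```

```bash
python3 -m creep '[[0.7,-0.045,0,0,0,0,0],[0.7,-0.045,0,0,0,0,0],[0.7,-0.042,0,0.0,0,0,0],[0.7,0,0,0,0,0,0],[0.7,0,0,0,0,0,0]]' >/dev/null; python3 st.py 0 0 118
```

```text
t 8.10 press xyz mm [ -3.3  -0.3 201.5] yaw of tool y vs press y deg 0.00 F(press) [0.2 0.6 0.7] Tz -0.02 open 0.060 z [-0.007 -0.    -1.   ] q [-0.    0.02  1.7   0.    1.43 -1.51]
tool shift mm [-3.9  0.3 83.5]
```

```bash
python3 -m creep '[[0.7,-0.003,0,0.03,0,0,0],[0.7,0,0,0.03,0,0,0],[0.7,0,0,0.012,0,0,0],[0.7,0,0,0.01,0,0,0],[0.7,0,0,0,0,0,0],[0.7,0,0,0,0,0,0]]' >/dev/null; python3 st.py 0 0 118
python3 - <<'E'
from h import *
pic("scene","s4.png",(230,110,330,210),6)
E
```

```text
t 8.70 press xyz mm [  1.4   0.  125. ] yaw of tool y vs press y deg 0.02 F(press) [0.7 0.1 0.2] Tz -0.02 open 0.060 z [ 0.002  0.    -1.   ] q [-0.    0.09  1.75 -0.    1.29 -1.51]
tool shift mm [ 1.4 -0.   7. ]
```

View pics/s4.png

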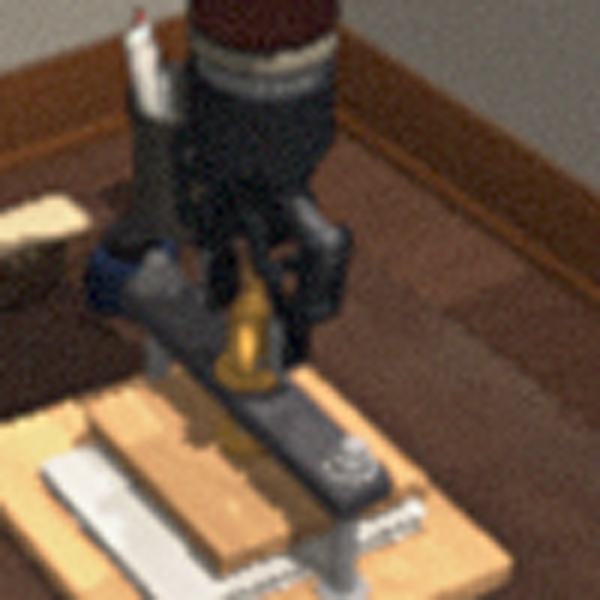

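```bash
python3 -m creep '[[0.7,0.001,0,0.005,0,0,4],[0.7,0,0,0,0,0,5],[0.7,0,0,0,0,0,5],[0.7,0,0,0,0,0,5],[0.7,0,0,0,0,0,5],[0.7,0,0,0,0,0,5],[0.7,0,0,0,0,0,5]]' >/dev/null; python3 st.py 0 0 119; python3 -c "
from h import *
pic('wrist','w5.png',None,1.2)"
```

```text
t 9.45 press xyz mm [ -0.6   0.8 119.6] yaw of tool y vs press y deg -34.16 F(press) [-2.1  1.2 -1.6] Tz 0.11 open 0.060 z [-0.001  0.002 -1.   ] q [-0.    0.1   1.76  0.    1.29 -0.92]
tool shift mm [-0.9 -0.3  0.5]
```

View pics/w5.png

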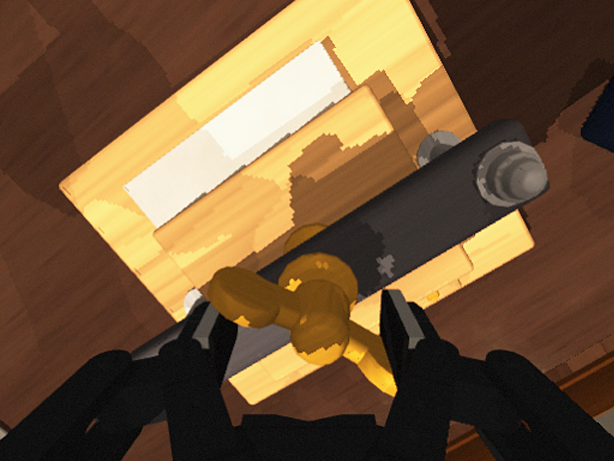

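```bash
python3 -m creep '[[0.7,0,0,0,0,0,8],[0.7,0,0,0,0,0,8],[0.7,0,0,0,0,0,8],[0.7,0,0,0,0,0,8],[0.7,0,0,0,0,0,8],[0.7,0,0,0,0,0,8],[0.7,0,0,0,0,0,8],[0.7,0,0,0,0,0,8],[0.7,0,0,0,0,0,8],[0.7,0,0,0,0,0,8],[0.7,0,0,0,0,0,8],[0.7,0,0,0,0,0,8],[0.7,0,0,0,0,0,8]]' >/dev/null; python3 st.py 0 0 118
```

```text
t 10.80 press xyz mm [  1.7   0.6 120.6] yaw of tool y vs press y deg -138.21 F(press) [ 2.5  1.6 -1.5] Tz 0.06 open 0.060 z [ 0.005  0.001 -1.   ] q [-0.    0.1   1.76  0.    1.28  0.9 ]
tool shift mm [-1.7 -0.6  2.6]
```

```bash
python3 -m creep '[[0.7,-0.001,0,0.001,0,0,8],[0.7,0,0,0,0,0,8],[0.7,0,0,0,0,0,8],[0.7,0,0,0,0,0,8],[0.7,0,0,0,0,0,8],[0.7,0,0,0,0,0,8],[0.7,0,0,0,0,0,8],[0.7,0,0,0,0,0,8],[0.7,0,0,0,0,0,8],[0.7,0,0,0,0,0,8],[0.7,0,0,0,0,0,8],[0.7,0,0,0,0,0,8],[0.7,0,0,0,0,0,8],[0.7,0,0,0,0,0,8],[0.7,0,0,0,0,0,0],[0.7,0,0,0,0,0,0]]' >/dev/null; python3 st.py 0 0 118; python3 -c "
from h import *
pic('wrist','w6.png',None,1.2)"
```

```text
t 12.40 press xyz mm [ -0.4  -0.3 118.6] yaw of tool y vs press y deg 110.24 F(press) [-1.  3. -1.] Tz 0.10 open 0.060 z [ 0.001  0.001 -1.   ] q [-0.    0.1   1.76  0.    1.28  2.84]
tool shift mm [-0.1 -0.5  0.6]
```

View pics/w6.png

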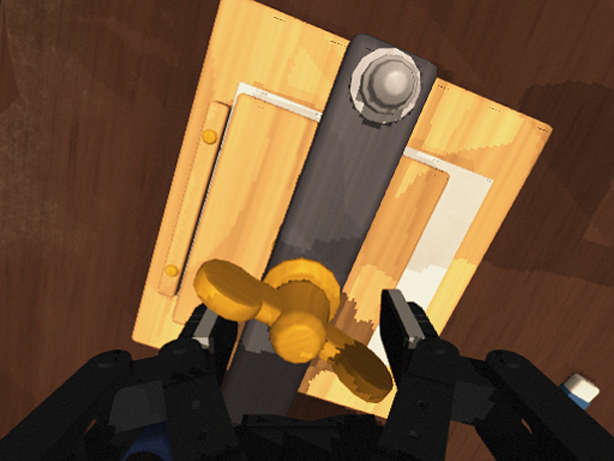

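```bash
python3 -m creep '[[0.7,0,0,0,0,0,-6],[0.7,0,0,-0.025,0,0,0],[0.7,0,0,-0.025,0,0,0],[0.7,0,0,0,0,0,-8],[0.7,0,0,0,0,0,-8],[0.7,0,0,0,0,0,-8],[0.7,0,0,0,0,0,-8],[0.7,0,0,0,0,0,-8],[0.7,0,0,0,0,0,-8],[0.7,0,0,0,0,0,-8],[0.7,0,0,0,0,0,-8],[0.7,0,0,0,0,0,-8],[0.7,0,0,0,0,0,-8],[0.7,0,0,0,0,0,-8],[0.7,0,0,0,0,0,-8]]' >/dev/null;  python3 -m creep '[[0.7,0,0,0,0,0,-8],[0.7,0,0,0,0,0,-8],[0.7,0,0,0,0,0,-8],[0.7,0,0,0,0,0,-8],[0.7,0,0,0,0,0,-8],[0.7,0,0,0,0,0,-8],[0.7,0,0,0,0,0,-8],[0.7,0,0,0,0,0,-8],[0.7,0,0,0,0,0,-8],[0.7,0,0,0,0,0,-8],[0.7,0,0,0,0,0,-8],[0.7,0,0,0,0,0,-4],[0.7,0,0,0,0,0,0],[0.7,0,0,0,0,0,0]]' >/dev/null;python3 st.py 0 0 118
```

```text
t 15.35 press xyz mm [ -0.3  -1.2 168.4] yaw of tool y vs press y deg -56.03 F(press) [-0.4 -0.4  0.5] Tz -0.06 open 0.060 z [ 0.001 -0.001 -1.   ] q [-0.    0.05  1.72 -0.    1.37 -0.54]
tool shift mm [ 0.9  0.9 50.4]
```

```bash
python3 -m creep '[[0.7,0.001,0.001,0.025,0,0,0],[0.7,0,0,0.02,0,0,0],[0.7,0,0,0.005,0,0,0],[0.7,0,0,0,0,0,0],[0.7,0,0,0,0,0,0]]' >/dev/null;python3 st.py 0 0 118; python3 -m creep '[[0.7,0,0,0,0,0,8],[0.7,0,0,0,0,0,8],[0.7,0,0,0,0,0,8],[0.7,0,0,0,0,0,8],[0.7,0,0,0,0,0,8],[0.7,0,0,0,0,0,8],[0.7,0,0,0,0,0,8],[0.7,0,0,0,0,0,8],[0.7,0,0,0,0,0,8],[0.7,0,0,0,0,0,8],[0.7,0,0,0,0,0,8],[0.7,0,0,0,0,0,8],[0.7,0,0,0,0,0,8],[0.7,0,0,0,0,0,8],[0.7,0,0,0,0,0,0],[0.7,0,0,0,0,0,0]]' >/dev/null;python3 st.py 0 0 118
```

```text
t 15.85 press xyz mm [  0.2   0.6 119. ] yaw of tool y vs press y deg -55.99 F(press) [ 0.5 -0.8  0.8] Tz -0.06 open 0.060 z [ 0.002 -0.    -1.   ] q [-0.    0.1   1.76 -0.    1.28 -0.53]
tool shift mm [-0.4 -0.5  1. ]
t 17.45 press xyz mm [  0.7   0.6 119.5] yaw of tool y vs press y deg -167.82 F(press) [1.7 0.  1.2] Tz 0.07 open 0.060 z [ 0.003 -0.    -1.   ] q [-0.    0.1   1.76 -0.    1.28  1.42]
tool shift mm [-0.9  0.4  1.5]
```

Now slowly up to the hard stop.

```bash
for i in 1 2; do python3 -m creep '[[0.7,0,0,0,0,0,5],[0.7,0,0,0,0,0,5],[0.7,0,0,0,0,0,5],[0.7,0,0,0,0,0,0],[0.7,0,0,0,0,0,0]]' >/dev/null;python3 st.py;done;  for i in 1 2 3; do python3 -m creep '[[0.7,0,0,0,0,0,3],[0.7,0,0,0,0,0,0],[0.7,0,0,0,0,0,0]]' >/dev/null;python3 st.py;done
```

```text
t 17.95 press xyz mm [-1.000e-01  4.000e-01  1.184e+02] yaw of tool y vs press y deg 177.19 F(press) [ 1.1 -0.3  1. ] Tz 0.05 open 0.060 z [ 0.001 -0.001 -1.   ] q [-0.    0.1   1.76 -0.    1.28  1.68]
t 18.45 press xyz mm [ -0.9   0.5 117.5] yaw of tool y vs press y deg 162.18 F(press) [-0.1 -0.  -0.2] Tz 0.00 open 0.060 z [-0.001 -0.    -1.   ] q [-0.    0.1   1.76 -0.    1.28  1.94]
t 18.75 press xyz mm [ -1.    0.6 117.4] yaw of tool y vs press y deg 159.13 F(press) [-0.2  1.   0.8] Tz 0.01 open 0.060 z [-0.001 -0.    -1.   ] q [0.   0.1  1.76 0.   1.28 1.99]
t 19.05 press xyz mm [ -1.1   0.7 117.3] yaw of tool y vs press y deg 156.13 F(press) [-1.3  1.2 -0.9] Tz 0.08 open 0.060 z [-0.001  0.    -1.   ] q [0.   0.1  1.76 0.   1.28 2.05]
t 19.35 press xyz mm [ -1.2   0.9 117.3] yaw of tool y vs press y deg 153.19 F(press) [-3.1  1.8 -0.5] Tz 0.80 open 0.060 z [-0.002  0.    -1.   ] q [0.   0.1  1.76 0.   1.28 2.1 ]
```

```bash
python3 -m creep '[[0.7,0,0,0,0,0,2],[0.7,0,0,0,0,0,0],[0.7,0,0,0,0,0,0],[0.7,0,0,0,0,0,0]]' >/dev/null;python3 st.py; python3 -m creep '[[0.7,0,0,0,0,0,-5],[0.7,0,0,0,0,0,-7],[0.7,0,0,-0.02,0,0,0],[0.7,0,0,-0.03,0,0,0],[0.7,0,0,-0.04,0,0,0],[0.7,0,0,-0.02,0,0,0],[0.7,-0.045,0,0,0,0,0],[0.7,-0.045,0,0,0,0,0],[0.7,-0.045,0,0,0,0,0],[0.7,-0.045,0,0,0,0,0],[0.7,0,0,0,0,0,0]]' >/dev/null; python3 st.py
python3 - <<'E'
from h import *
pic("top","t7.png",(130,95,330,255),3.75); pic("scene","s7.png",(205,130,335,240),5.5)
a=cv2.imread("pics/t7.png")[50:500,150:620];b=cv2.resize(cv2.imread("pics/s7.png"),None,fx=.744,fy=.744)
cv2.imwrite("pics/c7.png",cv2.resize(np.hstack([a[:450],b[:450,:532]]),None,fx=.79,fy=.79))
E
```

```text
t 19.75 press xyz mm [ -1.2   0.9 117.3] yaw of tool y vs press y deg 151.19 F(press) [-4.6  2.4 -0.6] Tz 1.77 open 0.060 z [-0.002 -0.    -1.   ] q [0.   0.1  1.76 0.   1.28 2.13]
t 20.85 press xyz mm [-175.2   54.   228.1] yaw of tool y vs press y deg 163.01 F(press) [-0.3 -1.  -0.5] Tz -0.01 open 0.060 z [ 0.003  0.001 -1.   ] q [ 0.15 -0.39  2.01  0.    1.52  2.07]
```

View pics/c7.png

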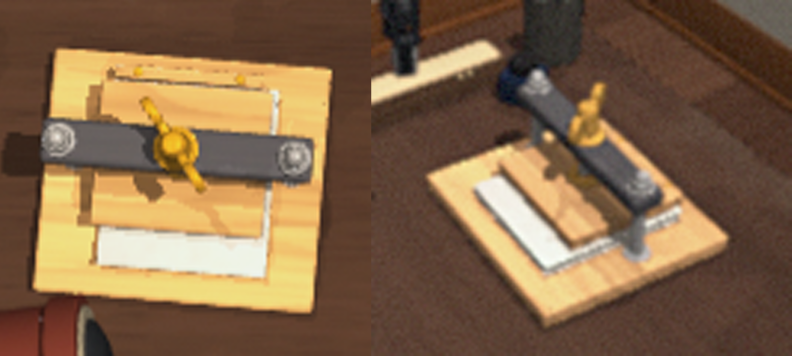

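```bash
python3 -m creep '[[0.7,0,0,0,0,0,0],[0.7,0,0,0,0,0,0],[0.7,0,0,0,0,0,0]]'; python3 -c "
from h import *
print(finish_job())"
```

```text
t: 21.25
tool_pos: [0.4319, 0.1364, 0.2279]
tool_rot: [3.092, -0.557, 0.0]
contact_force: [-0.1, 0.1, -0.2]
opening: 0.0599
the job is handed in; nothing more can be done
None
```

I pushed the notebook home against the back stop, turned the wing screw down to its tight end, and handed the job in at about 21 s of the 53 s allowed. No verdict was reported.

**Notebook:** I pushed it with the open fingertips until they stopped moving and the push force climbed to about 9 N. After the push, the pictures put its near edge at −93 to −98 mm (home is −97 mm). It was square to within about 0.03 rad and its middle was about 5 to 8 mm right of the press's centre line.

**Screw:** I turned it with two clockwise strokes on both wings. The wrist torque then rose to 1.8 N m with no further give, which I took as the hard stop. In the last top picture the wings stand at about 7.2 rad.

**Last checks:**
- After the arm backed off, the notebook looked square and unmoved.
- The wrist force was about 0, so the robot was touching nothing.
- I never measured the clamping force of the platen on the notebook. I infer it from the screw being at its tight end.
- I did not re-measure the other things on the desk. The arm kept clear of them and I felt no unexpected contact.

**Disagreements:** The fingertips stopped about 2 mm deeper than I had worked out, which is about the calibration error. For the near edge the two cameras differed by 2 to 3 mm.

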